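# Open the filter box by its snap tab

## Task

Open the bench filter box so that the filter can be changed: press the snap tab in until it lets the cover go, then push the cover off its seat and along the box, until it rests against the end stop. Only press and push with the fingertips: do not lift or tip the cover, and leave the two vials and the cup standing where they are. Finish with the cover lying flat against the stop, the tab sprung back up and the hand clear.

Things in the scene. Friction and masses are not known exactly. Their poses are not given: they have to be found in the camera images.
- filter_box: White low box fixed to the worktop, 240 x 95 mm, 46 mm high. Origin: on the worktop; box x runs -115 to +125 mm, y -47.5 to +47.5. x = the way the cover slides, z up. From -x to +x: snap tab, seat with filter well under the cover, open parking rails, end stop. The cover runs on ledges at z = 36 mm; over the seat (x -66 to -2) lips with top z = 46 mm cover its long edges (|y| over 34).
- end_stop (a point): Middle of the inner face of the end stop, a 10 mm thick cross wall with its top at z = 46 mm: box x = +115, y = 0, z = 41 mm. The cover's +x edge must come to rest against it, which puts the cover's origin at box x = +70 mm. A hose spigot sticks out 18 mm from the box's +y side at x = 70 mm.
- filter_cover: Loose grey plate, 90 (x) x 76 (y) x 5 mm, about 90 g. Origin: centre of its underside; axes as the box's. Shut: origin at box x = -25, z = 36 mm, held by the tab's tongue in a slot near its -x edge. When the tab is pressed in, two spring pins kick it about 14 mm towards +x, past the tongue, so the tab need not be held down while pushing. From there it slides freely (about 1 N).
- push_rib (a point): Middle of the cover's rib, which stands across the sliding direction at the middle of the cover: 6 mm thick (x), 50 mm long (y), from the plate's top (box z = 41 mm) up to z = 57 mm. This point is at z = 49 mm. Push its -x face towards +x; behind it 42 mm of flat plate are free.
- tab_top (a point): Centre of the top of the snap tab's grey pad, 24 (x) x 36 (y) mm, at box x = -90 mm, y = 0, z = 50 mm when up; it moves with the tab.
- snap_tab (a joint): Travel of the snap tab straight down: 0 = up (latched), 0.007 m = fully pressed. Lets the cover go at about 0.005 m; pressing takes 1 to 4 N by the spring and about 2 N of friction, against a hard stop at 0.007. Springs back up once the cover has moved off.
- vial_green: Standing vial with a green cap, 20 mm wide, 55 mm high, near the tab end of the box. Origin: centre of its underside, z up. Bystander.
- cup: Small milky plastic cup, 47 mm wide and high, beside the box on the side away from the robot. Origin: centre of its underside, z up. Bystander.
- vial_red: Standing vial with a red cap, 18 mm wide, 62 mm high, beyond the end-stop end of the box. Origin: centre of its underside, z up. Bystander.

How it is judged (in metres and radians):
On the way, in this order (a step that is already met when the one before it is completed fails the run):
1. the snap tab is pressed in while the cover is on its seat (value of joint snap_tab above 0.0045 m and x of filter_cover in the frame of filter_box below 0.01 m), for 0.02 s.
2. the cover has been pushed off its seat (x of filter_cover in the frame of filter_box above 0.062 m), for 0.1 s.
At the end, for the whole second after the job is handed in: The cover lies flat (within 0.08 rad) and at rest on the parking rails, within 6 mm of the end stop; the tab is back up (under 2 mm pressed); the vials and the cup stand within 25 mm of where they stood (x of filter_cover in the frame of filter_box between 0.064 and 0.074 m and z of filter_cover in the frame of filter_box between 0.032 and 0.04 m and angle between filter_cover's own z axis and vertical below 0.08 rad and linear speed of filter_cover below 0.02 m/s and value of joint snap_tab below 0.002 m and distance of each of vial_green, cup, vial_red from where it was at the start of the episode below 0.025 m and angle between each of vial_green, cup, vial_red's own z axis and vertical below 0.2 rad); the robot touches nothing.
It fails at once if the cover is lifted off its rails or tipped (z of filter_cover in the frame of filter_box above 0.046 m or angle between filter_cover's own z axis and vertical above 0.2 rad).
It fails at once if a vial or the cup is pushed away (over 25 mm) or knocked over (distance of any of vial_green, cup, vial_red from where it was at the start of the episode above 0.025 m or angle between any of vial_green, cup, vial_red's own z axis and vertical above 0.5 rad).
It also fails if it takes over 35 s, if anything falls off the work surface, if the arm or the gripper's body presses on something with over 40 N, if the wrist force passes 120 N, or if a joint passes its speed limit or range.

## Robot

A 6-joint arm with a two-finger parallel gripper is mounted at the origin on a cart in front of the work surface, level with it; the furniture and walls round the work are solid. World frame = base frame: x ahead of the robot, y to its left, z up, the work surface at z = 0. Lengths are in mm, angles in rad, forces in N, time in s.
With the tool pointing down it reaches from about 275 to 1000 mm from the base axis. Payload 8.4 kg.
Tool frame: the origin (TCP) lies on the centre line of the jaws, within the pads' length; the fingertips stand 17 mm ahead of it and the grasp point (between the pads) lies 2 mm behind it (r.tcp_to_tips is the z of the fingertips in the tool frame, in mm); z points along the fingers, y is the direction in which the jaws open and shut (so a half turn about z gives the same grasp; the last joint's range is limited). The gripper opens to 85 mm and grips with 20 to 120 N. Pads are 22 mm wide; open, the fingers measure 114 mm over their backs; the gripper's body (76 mm by 85 mm) begins 54 mm behind the grasp point. The pads swing forward as they close: fully open they stand 13 mm farther back than shut.
Start: joints at [1.145, 0.353, 1.633, -0, 1.155, -0.002], TCP at [257.016, 569.711, 248.281] pointing down, gripper open.
Joint ranges: [-2.63, 2.63], [-0.92, 2.1], [0.06, 2.66], [-1.3, 4.44], [0, 2.69], [-3.02, 3.02]. Speed limits (rad/s): [2.22, 2.22, 2.79, 3.14, 3.14, 3.14].

## Interface

Orientations are given as [roll, pitch, yaw] about the fixed x, y, z axes, in that order (R = Rz(yaw) Ry(pitch) Rx(roll)).
In Python, from rig import r, cams, job gives the robot as it stands.
- The arm moves only by the tool drive_tool, never from a script. Its argument "deltas" is a list of rows, each a list of 4 numbers: the shift along the tool's x, y, z in cm, then the turn about the tool's z in rad. In form: [[x, y, z, roll], ...]. A call has 1 to 12 rows; each row shifts and turns the commanded pose from where the row before left it, along the tool's axes as they then stand; what a row does not reach is not made up. A row lasts 1/12 s, in which the tool goes at most 41.7 mm and 7.16 degrees, less where a joint would pass 70% of its speed; a pose out of reach is approached as far as the arm can. A call with a gripper value outside its range is refused whole. "jaw" is the closure, from 0 (fully open) to 1 (shut), set as the call begins (left out, the last holds). The fingers move at their own pace and stop on an object; "force" is the grip in N (left out, the last holds). Time passes only in rows, so rows that do not move let the fingers close. It gives the time, the measured TCP pose, the force and the opening at its end, in the units of the state.
- r.sense(): the state, without advancing time (a new reading comes with each control period).
- cams.grab_frame(name): name is "scene" or "top"; returns (picture, depth): 400x640x3 uint8, red, green, blue; 400x640 float32, mm along the optical axis (not along the pixel's ray), 0 where there is no reading.
- cams.camera_params(name): a dict with "fx", "fy", "cx", "cy" (pixels), "R" (3x3) and "t" (3): a world point X has camera coordinates R X + t. Camera axes: x right, y down, z forward; pixel columns grow to the right and rows downward; lengths in mm; the calibration is good to about 2 mm. A picture is of the moment at which its call begins. camera_params takes no time and is no camera call.
- job.sign_off(): hands the job in, once; it reports no verdict.
The state is a dict: "clock": time; "qpos": joint angles; "qvel": joint speeds; "joint_efforts": joint torques, N m; "eef_pos": TCP position; "tcp_rot": TCP orientation; "contact_force": force on the tool from outside, world axes, zero at the start; "wrist_torque": the same for the moment, N m; "opening": opening from 0.0 (shut) to 1.0 (fully open).
Only numpy, scipy, OpenCV 4.12 (cv2) and the standard library are available. Lean on these libraries where they do the work, as an engineer would, in place of code of your own. Each camera call takes 0.05 s, during which the arm holds its last target. There are 200 camera calls.

## Working session

There is one attempt and no reset: what is moved stays moved. The work goes in short steps, Python scripts to look and compute and a tool call to move; the robot and the scene stay as the last step left them, time stands still between calls to the robot, and variables do not carry over. Pictures are saved under pics/ and viewed, about 8 in all and at most 12, crops included, and the job is handed in when it is done.

Besides the shell and the picture viewer there is one more tool, called after "Emit:" in YAML: its name, and indented under it one key for each argument. drive_tool: Moves the arm, as the interface text tells. Its arguments: {"type":"object","properties":{"deltas":{"type":"array"},"jaw":{"type":"number"},"force":{"type":"number"}},"required":["deltas"]}

```bash
ls; mkdir -p pics; python3 - <<'E'
from rig import r,cams,job
import cv2,numpy as np
for n in("scene","top"):
    p,d=cams.grab_frame(n); np.savez(f"{n}0.npz",p=p,d=d)
    cv2.imwrite(f"pics/{n}0.png",p[:,:,::-1]); c=cams.camera_params(n); print(n,c)
print(r.sense(), r.tcp_to_tips)
E
```

```text
pics
scene {'fx': 364.8948727746334, 'fy': 364.8948727746334, 'cx': 320.1377021990137, 'cy': 198.22656296608895, 'R': array([[ 0.71221412, -0.70187949,  0.01078088],
       [-0.49034797, -0.5084405 , -0.70784682],
       [ 0.5023046 ,  0.49885212, -0.70628369]]), 't': array([-523.93086213,  223.9072166 ,  713.67262697])}
top {'fx': 518.3333756928351, 'fy': 518.3333756928351, 'cx': 312.70896524357846, 'cy': 191.77969281535232, 'R': array([[-0.00799906, -0.99989936,  0.01171653],
       [-0.98549654,  0.0058966 , -0.16959302],
       [ 0.16950687, -0.01290319, -0.98544453]]), 't': array([-169.1375643 ,  575.5790743 ,  973.22123471])}
{'clock': 0.1, 'qpos': array([ 1.14460096e+00,  3.53617604e-01,  1.63404003e+00, -3.89635001e-06,
        1.15521490e+00, -2.39066116e-03]), 'qvel': array([-0.00093769, -0.00265909, -0.00077273,  0.00066827,  0.00055208,
        0.00119546]), 'joint_efforts': array([ 4.96672073e-04, -6.06362772e+01, -3.42816639e+01,  1.57200398e-04,
        4.02741192e-03,  5.80769992e-06]), 'eef_pos': array([256.84946458, 569.34318407, 247.62101177]), 'tcp_rot': array([-3.14031277e+00,  5.02917755e-07,  2.71778952e+00]), 'contact_force': array([ 0.30121474, -0.3135849 , -0.11643627]), 'wrist_torque': array([-0.00770073, -0.0649004 , -0.033466  ]), 'opening': 0.9987882868881809} 17.0
```

View pics/top0.png

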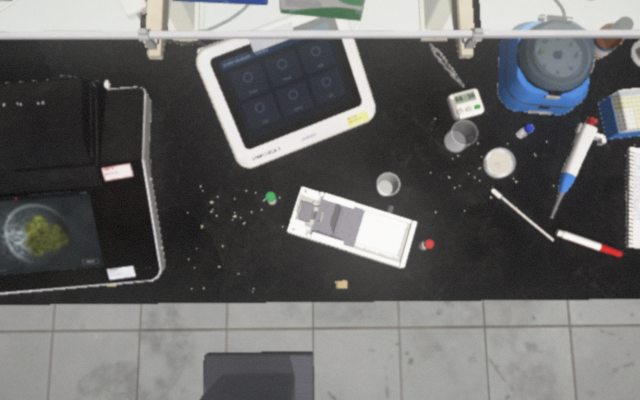

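View pics/scene0.png

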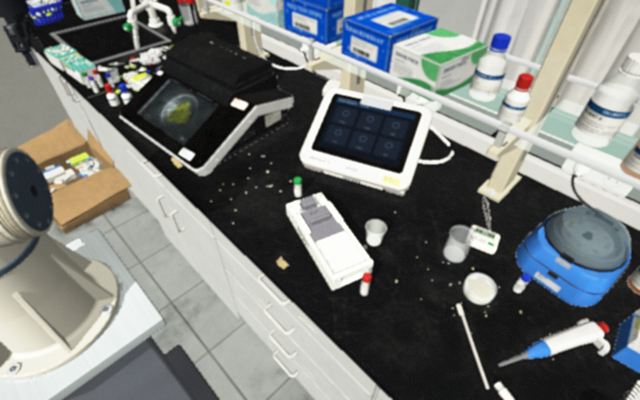

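The top view shows the box around (352,227), with the tab at its left end near (306,214) and the stop on the right. The green vial is at (271,198), the cup at (388,184) and the red vial at (428,244). Next I'll measure these from depth.

```bash
cat > h.py <<'E'
import numpy as np,cv2
from rig import r,cams,job
def cloud(p,d,n):
    c=cams.camera_params(n); v,u=np.mgrid[:400,:640]
    P=np.stack([(u-c['cx'])/c['fx']*d,(v-c['cy'])/c['fy']*d,d],-1)
    return (P-c['t'])@c['R']
def pix(X,n):
    c=cams.camera_params(n); q=c['R']@np.array(X)+c['t']
    return c['fx']*q[0]/q[2]+c['cx'],c['fy']*q[1]/q[2]+c['cy']
E
python3 - <<'E'
from h import *
z=np.load("top0.npz");p,d=z['p'],z['d'];W=cloud(p,d,"top")
def at(u,v): print((u,v),W[v,u].round(1))
for q in[(271,198),(306,214),(300,225),(345,224),(385,235),(388,184),(428,244),(409,250),(352,290)]:at(*q)
m=np.zeros((400,640),bool);m[175:275,283:423]=1
m&=(W[...,2]>25)&(W[...,2]<70)&(d>0)
n,l,s,c=cv2.connectedComponentsWithStats(m.astype(np.uint8))
for i in range(1,n):
    if s[i,4]>15:
        a=W[l==i]; print(s[i],np.median(a,0).round(1),cv2.minAreaRect(a[:,:2].astype(np.float32)))
i=1+s[1:,4].argmax(); a=W[l==i]
print(np.percentile(a[:,2],[5,25,50,75,95]))
o=cv2.resize(p[175:275,250:450,::-1],None,fx=4,fy=4,interpolation=cv2.INTER_CUBIC);cv2.imwrite("pics/crop.png",o)
E
```

```text
(271, 198) [561.5 -91.4  56.2]
(306, 214) [ 530.2 -159.7   50.9]
(300, 225) [ 510.6 -147.6   32.9]
(345, 224) [ 511.2 -236.5   40.3]
(385, 235) [ 489.6 -316.1   32.6]
(388, 184) [ 598.7 -330.9   -1.1]
(428, 244) [ 469.2 -394.2   60.7]
(409, 250) [ 461.7 -369.9   -4.2]
(352, 290) [ 382.4 -251.     1.4]
[376 175  24  20 162] [ 595.7 -333.2   41.9] ((590.1452026367188, -322.2927551269531), (46.03910827636719, 41.39815139770508), 89.8669204711914)
[ 287  186  130   82 5783] [ 505.8 -252.7   38.1] ((515.7059326171875, -251.85739135742188), (240.69252014160156, 112.36224365234375), 72.10791015625)
[31.76555808 34.59019791 38.10905947 41.86053114 47.79562426]
```

View pics/crop.png

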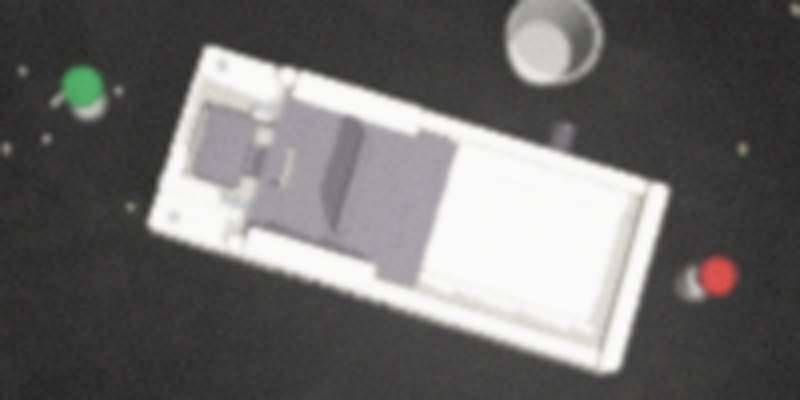

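The crop shows the box corners at about (207,45), (668,183), (618,375) and (150,232). The tab pad is at (224,145), the rib at (345,175), and the cover is on its seat. I'll intersect those pixels with the known heights.

```bash
cat >> h.py <<'E'
def ray(u,v,z,n="top"):
    c=cams.camera_params(n); R=np.array(c['R']);C=-R.T@c['t']
    w=R.T@np.array([(u-c['cx'])/c['fx'],(v-c['cy'])/c['fy'],1]); return C+w*(z-C[2])/w[2]
def cr(u,v,z): return ray(u/4+250-.375,v/4+175-.375,z)
E
python3 - <<'E'
from h import *
A,B,C,D=[cr(*q,46) for q in[(207,45),(668,183),(618,375),(150,232)]]
print(np.array([A,B,C,D]).round(1)); L=np.linalg.norm
print("len",L(B-A),L(C-D),L(A-D),L(B-C))
x=(B+C-A-D);x/=L(x);yaw=np.arctan2(x[1],x[0]);ctr=(A+B+C+D)/4
o=ctr-5*x; print("yaw",yaw,"origin",o)
T=cr(224,145,50);print("tab meas",T,"pred",o-90*x)
y=np.array([-x[1],x[0],0])
for n,q,z in[("green",(83,87),55),("red",(718,276),62),("cup",(553,40),47),("spig",(563,135),30),("ribtop",(350,172),57),("coveredge+x mid",(435,213),41)]:
    P=cr(*q,z);print(n,P.round(1),"box",((P-o)@x).round(1),((P-o)@y).round(1))
s=r.sense();print(s['tcp_rot'],s['eef_pos'])
E
```

```text
[[ 587.1 -150.8   46. ]
 [ 516.8 -377.3   46. ]
 [ 423.5 -349.1   46. ]
 [ 494.4 -122.6   46. ]]
len 237.2088417006395 237.40706990795235 96.9586113001653 97.45721946045381
yaw -1.8730499104290468 origin [ 506.92254474 -245.17895771   46.        ]
tab meas [ 536.47912267 -158.96077757   50.        ] pred [ 533.7130594  -159.25883013   46.        ]
green [564.9 -90.   55. ] box -165.4 9.2
red [ 469.8 -396.1   62. ] box 155.1 9.5
cup [ 588.5 -322.8   47. ] box 49.8 101.0
spig [ 543.1 -329.    30. ] box 69.2 59.5
ribtop [ 521.9 -220.2   57. ] box -28.3 6.9
coveredge+x mid [ 503.2 -262.7   41. ] box 17.8 1.7
[-3.14031277e+00  5.02917755e-07  2.71778952e+00] [256.84946458 569.34318407 247.62101177]
```

```bash
python3 - <<'E'
from h import *
for n in("top","scene"):
    z=np.load(n+"0.npz");W=cloud(z['p'],z['d'],n);W=W[z['d']>0]
    a=np.array([257,570.]);b=np.array([535,-159.]);u=(b-a)/np.hypot(*(b-a))
    k=(W[:,:2]-a)@u; e=abs((W[:,:2]-a)@[-u[1],u[0]])
    for k0 in range(0,800,100):
        m=(e<110)&(k>k0)&(k<k0+100)&(W[:,2]<700)
        print(n,k0,m.sum(),np.percentile(W[m,2],[50,99,100]).round() if m.any() else "")
E
```

```text
top 0 1436 [-801. -791. -785.]
top 100 1542 [-799.   54.   60.]
top 200 3473 [44. 76. 81.]
top 300 4237 [53. 89. 96.]
top 400 5393 [ 56. 101. 105.]
top 500 5359 [ -1.  99. 109.]
top 600 5285 [-1.  3.  6.]
top 700 5247 [-0. 53. 57.]
scene 0 2612 [267. 391. 396.]
scene 100 2311 [-458.   61.   67.]
scene 200 2872 [-257.   75.   82.]
scene 300 3252 [-141.   88.   95.]
scene 400 4512 [  0.  99. 106.]
scene 500 3994 [ -1.  98. 109.]
scene 600 3243 [0. 3. 5.]
scene 700 2382 [ 2. 56. 58.]
```

The path is clear: nothing along it is higher than 110 mm.

Emit:
drive_tool:
  deltas:
    - [-1.1, -1.1, 0, 0]
    - [-2.2, -2.2, 0, 0]
    - [-2.2, -2.2, 0, 0]
    - [-2.2, -2.2, 0, 0]
    - [-2.2, -2.2, 0, 0]
    - [-2.2, -2.2, 0, 0]
    - [-2.2, -2.2, 0, 0]
    - [-2.2, -2.2, 0, 0]
    - [-2.2, -2.2, 0, 0]
    - [-2.2, -2.2, 0, 0]
    - [-2.2, -2.2, 0, 0]
    - [-2.2, -2.2, 0, 0]
  jaw: 1
  force: 60

```text
clock: 1.1
eef_pos: [383.4, 232.8, 248.1]
tcp_rot: [-3.141, 0.0, 2.718]
contact_force: [0.9, 0.0, 0.4]
opening: -0.001
```

Emit:
drive_tool:
  deltas:
    - [-2.2, -2.2, 0, 0]
    - [-2.2, -2.2, 0, 0]
    - [-2.2, -2.2, 0, 0]
    - [-2.2, -2.2, 0, 0]
    - [-2.2, -2.2, 0, 0]
    - [-2.2, -2.2, 0, 0]
    - [-2.2, -2.2, 0, 0]
    - [-2.2, -2.2, 0, 0]
    - [-2.2, -2.2, 0, 0]
    - [-2.2, -2.2, 0, 0]
    - [-1.5, -1.5, 0, 0]
    - [-0.7, -0.7, 0, 0]

```text
clock: 2.1
eef_pos: [504.7, -87.9, 248.1]
tcp_rot: [-3.141, 0.0, 2.716]
contact_force: [-0.6, -0.4, -0.4]
opening: -0.002
```

Emit:
drive_tool:
  deltas:
    - [0, 0, 0, 0.12]
    - [0, 0, 0, 0.12]
    - [0, 0, 0, 0.12]
    - [0, 0, 0, 0.12]
    - [0, 0, 0, 0.12]
    - [0, 0, 0, 0.12]
    - [0, 0, 0, 0.12]
    - [0, 0, 0, 0.12]
    - [0, 0, 0, 0.12]
    - [0, 0, 0, 0.12]
    - [0, 0, 0, 0.12]
    - [0, 0, 0, 0.12]

```text
clock: 3.1
eef_pos: [503.7, -84.7, 248.0]
tcp_rot: [-3.141, 0.0, 1.272]
contact_force: [-0.1, -0.1, 0.1]
opening: -0.002
```

Emit:
drive_tool:
  deltas:
    - [-1.0, 0.9, 0, 0]
    - [-2.0, 1.7, 0, 0]
    - [-2.0, 1.7, 1.0, 0]
    - [-1.2, 0.9, 2.5, 0]
    - [0, 0, 3.0, 0]
    - [0, 0, 3.0, 0]
    - [0, 0, 2.3, 0]
    - [0, 0, 1.0, 0]
    - [0, 0, 0, 0]

```text
clock: 3.85
eef_pos: [534.8, -159.3, 118.0]
tcp_rot: [-3.137, 0.0, 1.28]
contact_force: [0.3, 0.8, -0.2]
opening: 0.005
```

```bash
python3 - <<'E'
from h import *
s=r.sense();print(s['eef_pos'],s['tcp_rot'],s['contact_force'])
for n in("top","scene"):
    p,d=cams.grab_frame(n);cv2.imwrite(f"pics/{n}1f.png",p[:,:,::-1])
    q=(s['eef_pos']-[0,0,17]);u,v=map(int,pix(q,n));print(n,u,v)
    u0,v0=max(u-90,0),max(v-60,0);c=p[v0:v0+130,u0:u0+180,::-1];cv2.imwrite(f"pics/{n}1.png",cv2.resize(c,None,fx=2.2,fy=4.4/2,interpolation=cv2.INTER_CUBIC))
a=cv2.imread("pics/top1.png");b=cv2.imread("pics/scene1.png");h=min(len(a),len(b));cv2.imwrite("pics/c1.png",np.hstack([a[:h],b[:h]]))
E
```

```text
[ 534.79960857 -159.26063661  117.99459107] [-3.13701020e+00  6.24717824e-05  1.27994906e+00] [ 0.25866209  0.79672602 -0.18638735]
top 305 208
scene 306 185
```

View pics/c1.png

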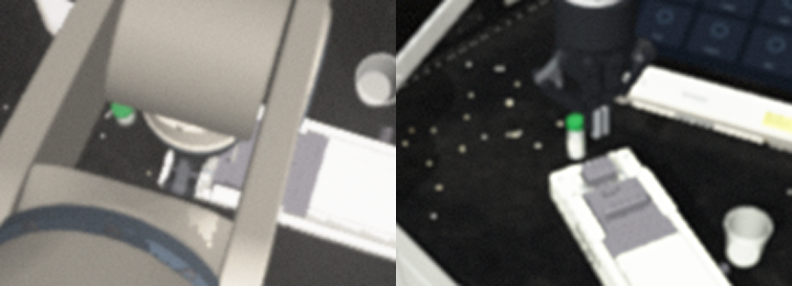

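The scene crop (right) shows the shut fingertips at about (309,186) in the full frame, within 3 px of the prediction and above the tab pad. I'll lower to it.

Emit:
drive_tool:
  deltas:
    - [0, 0, 1.0, 0]
    - [0, 0, 1.5, 0]
    - [0, 0, 1.2, 0]
    - [0, 0, 0.6, 0]
    - [0, 0, 0.2, 0]
    - [0, 0, 0.2, 0]
    - [0, 0, 0.1, 0]
    - [0, 0, 0.1, 0]
    - [0, 0, 0.1, 0]
    - [0, 0, 0.1, 0]
    - [0, 0, 0, 0]

```text
clock: 4.87
eef_pos: [536.6, -159.4, 69.3]
tcp_rot: [3.141, 0.0, 1.278]
contact_force: [-0.5, -0.7, -0.2]
opening: 0.002
```

Emit:
drive_tool:
  deltas:
    - [0, 0, 0.15, 0]
    - [0, 0, 0.15, 0]
    - [0, 0, 0.1, 0]
    - [0, 0, 0.1, 0]
    - [0, 0, 0, 0]

```text
clock: 5.28
eef_pos: [536.7, -159.5, 64.3]
tcp_rot: [3.141, -0.0, 1.278]
contact_force: [0.3, 0.5, 1.1]
opening: 0.004
```

Emit:
drive_tool:
  deltas:
    - [0, 0, 0.1, 0]
    - [0, 0, 0.1, 0]
    - [0, 0, 0, 0]

```text
clock: 5.53
eef_pos: [536.7, -159.4, 62.2]
tcp_rot: [3.141, -0.0, 1.278]
contact_force: [0.3, 0.6, 3.5]
opening: 0.0
```

Emit:
drive_tool:
  deltas:
    - [0, 0, 0.1, 0]
    - [0, 0, 0.1, 0]
    - [0, 0, 0, 0]

```text
clock: 5.78
eef_pos: [536.8, -159.4, 60.2]
tcp_rot: [3.141, -0.0, 1.278]
contact_force: [0.6, 0.5, 4.3]
opening: 0.001
```

Emit:
drive_tool:
  deltas:
    - [0, 0, 0.1, 0]
    - [0, 0, 0.1, 0]
    - [0, 0, 0, 0]

```text
clock: 6.03
eef_pos: [537.0, -159.3, 59.3]
tcp_rot: [3.141, -0.0, 1.278]
contact_force: [-2.0, 2.5, 17.7]
opening: 0.001
```

The force jumped to 17.7 N, so the tab is on its hard stop. Before raising, I'll check that the cover kicked forward.

```bash
python3 - <<'E'
from h import *
p,d=cams.grab_frame("scene");a=np.load("scene0.npz")['p']
c=lambda q:cv2.resize(q[170:300,260:400,::-1],None,fx=2.8,fy=2.8,interpolation=cv2.INTER_CUBIC)
cv2.imwrite("pics/c2.png",np.hstack([c(a),c(p)]))
E
```

```text
(no output)
```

View pics/c2.png

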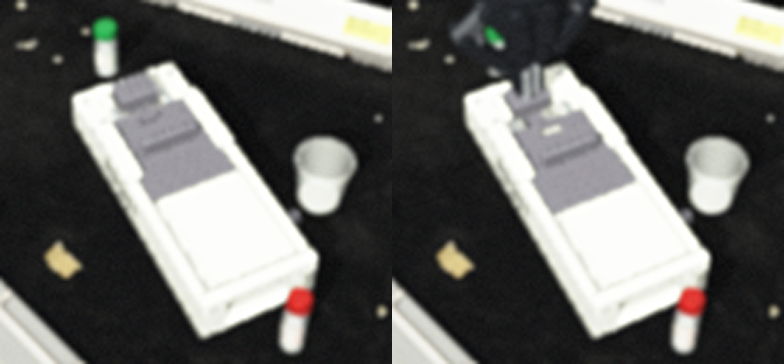

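The right half shows the cover released: its front edge has moved from about (230,158) to (243,182) in the crop, which is about 14 mm. The vials and cup haven't moved. I'll raise, step over behind the rib and lower.

Emit:
drive_tool:
  deltas:
    - [0, 0, -0.5, 0]
    - [0, 0, -1.3, 0]
    - [0, 0, -1.5, 0]
    - [-0.8, -0.1, 0, 0.01]
    - [-1.5, -0.1, 0, 0]
    - [-1.5, -0.1, 0, 0]
    - [-1.0, 0, 0, 0]
    - [-0.5, 0, 0, 0]
    - [0, 0, 0, 0]
    - [0, 0, 0, 0]

```text
clock: 6.92
eef_pos: [517.8, -209.3, 90.9]
tcp_rot: [-3.141, -0.0, 1.267]
contact_force: [0.2, 0.1, 0.1]
opening: 0.0
```

```bash
cat >> h.py <<'E'
O=np.array([506.9,-245.2,0]);X=np.array([-.2975,-.9547,0]);Y=np.array([.9547,-.2975,0])
def box(P): q=np.array(P)-O; return np.round([q@X,q@Y,P[2]],1)
E
python3 - <<'E'
from h import *
s=r.sense();print(s['eef_pos'],s['tcp_rot'],box(s['eef_pos']),s['contact_force'])
p,d=cams.grab_frame("scene")
cv2.imwrite("pics/c3.png",cv2.resize(p[170:300,250:410,::-1],None,fx=4,fy=4,interpolation=cv2.INTER_CUBIC))
E
```

```text
[ 517.75393134 -209.26439921   90.91370821] [-3.14112976e+00 -1.66395804e-04  1.26677857e+00] [-37.5  -0.3  90.9] [0.2278786  0.06389443 0.14592097]
```

View pics/c3.png

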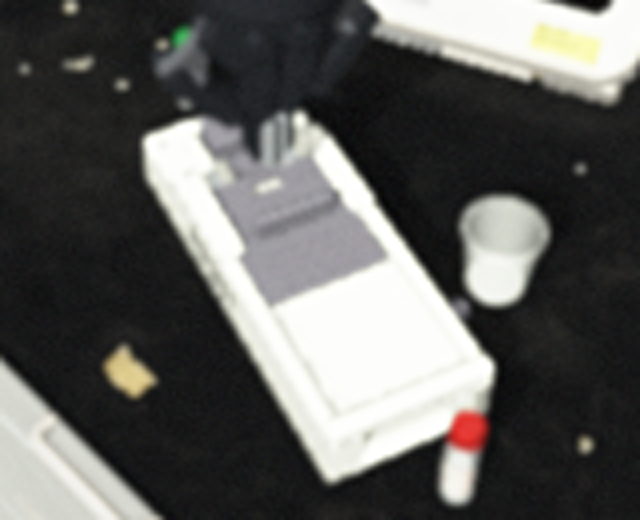

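The tip shows at about (278,165), the rib's top edge at about (300,205), and the cover's front edge runs from (270,305) to (385,255). I'll check the cover's position before lowering.

```bash
python3 - <<'E'
from h import *
f=lambda u,v,z:box(ray(250+u/4-.375,170+v/4-.375,z,"scene"))
print("edge corners",f(270,303,41),f(387,255,41)); print("rib top ends",f(262,222,57),f(338,188,57),"rib bottom front",f(262,235,41),f(340,203,41)); print("stop corners",f(328,435,46),f(492,365,46))
g=lambda b:tuple((np.array(pix(O+b[0]*X+b[1]*Y+[0,0,b[2]],"scene"))-[250,170])*4)
for b in[(-37.5,0,74),(-26.5,0,74),(-37.5,0,46),(-26.5,0,46),(-14,0,57),(34,-38,41),(34,38,41)]:print(b,np.round(g(b)))
E
```

```text
edge corners [ 31.2 -34.2  41. ] [30.7 38.9 41. ]
rib top ends [ -9.7 -18.5  57. ] [-13.   31.2  57. ] rib bottom front [-13.5 -16.6  41. ] [-14.8  34.2  41. ]
stop corners [120.6 -47.5  46. ] [122.1  48.   46. ]
(-37.5, 0, 74) [268. 156.]
(-26.5, 0, 74) [277. 169.]
(-37.5, 0, 46) [267. 189.]
(-26.5, 0, 46) [276. 202.]
(-14, 0, 57) [287. 204.]
(34, -38, 41) [265. 308.]
(34, 38, 41) [387. 258.]
```

The cover is near box x = -12, which puts the rib's back face at about -15 and leaves roughly 10 mm for the tool front at -27. I'll lower 27 mm.

Emit:
drive_tool:
  deltas:
    - [0, 0, 0.6, 0]
    - [0, 0, 0.8, 0]
    - [0, 0, 0.7, 0]
    - [0, 0, 0.3, 0]
    - [0, 0, 0.2, 0]
    - [0, 0, 0.1, 0]
    - [0, 0, 0, 0]

```text
clock: 7.55
eef_pos: [517.9, -209.1, 64.0]
tcp_rot: [-3.141, -0.0, 1.268]
contact_force: [-0.4, -0.7, 0.8]
opening: 0.004
```

Emit:
drive_tool:
  deltas:
    - [-0.3, 0, 0, 0]
    - [-0.4, 0, 0, 0]
    - [-0.4, 0, 0, 0]
    - [-0.4, 0, 0, 0]
    - [-0.4, 0, 0, 0]
    - [-0.4, 0, 0, 0]
    - [0, 0, 0, 0]

```text
clock: 8.13
eef_pos: [510.9, -231.9, 64.4]
tcp_rot: [3.141, 0.0, 1.267]
contact_force: [0.1, 0.5, -0.2]
opening: -0.0
```

Emit:
drive_tool:
  deltas:
    - [-0.4, 0, 0, 0]
    - [-0.6, 0, 0, 0]
    - [-0.6, 0, 0, 0]
    - [-0.6, 0, 0, 0]
    - [-0.6, 0, 0, 0]
    - [-0.6, 0, 0, 0]
    - [-0.6, 0, 0, 0]
    - [-0.6, 0, 0, 0]
    - [-0.6, 0, 0, 0]
    - [-0.4, 0, 0, 0]
    - [-0.2, 0, 0, 0]
    - [0, 0, 0, 0]

```text
clock: 9.13
eef_pos: [493.6, -287.0, 64.3]
tcp_rot: [3.142, 0.0, 1.267]
contact_force: [-0.5, -0.8, 1.0]
opening: -0.0
```

```bash
python3 - <<'E'
from h import *
s=r.sense();print(box(s['eef_pos']),s['contact_force'])
p,d=cams.grab_frame("scene")
cv2.imwrite("pics/c4.png",cv2.resize(p[170:300,250:410,::-1],None,fx=4,fy=4,interpolation=cv2.INTER_CUBIC))
E
```

```text
[43.8 -0.3 64.3] [-0.52497413 -0.82594623  0.96484621]
```

View pics/c4.png

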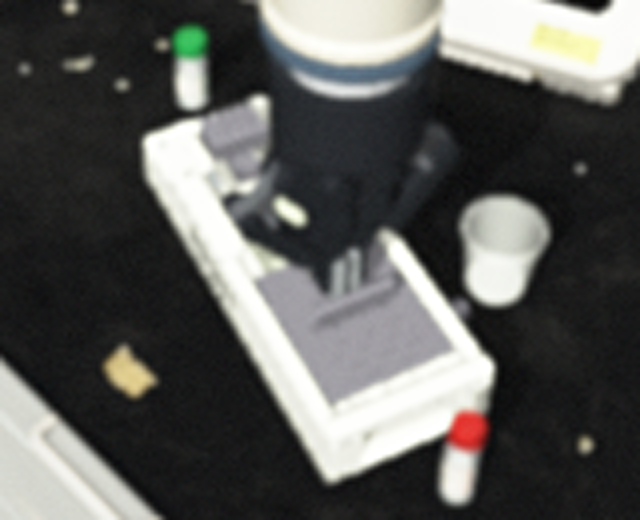

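The cover is almost at the stop: its front edge runs from (335,400) to (455,350), with a few mm left. The tab is up. I'll creep forward until the force rises.

Emit:
drive_tool:
  deltas:
    - [-0.2, 0, 0, 0]
    - [-0.2, 0, 0, 0]
    - [-0.2, 0, 0, 0]
    - [-0.2, 0, 0, 0]
    - [0, 0, 0, 0]

```text
clock: 9.6
eef_pos: [491.3, -294.4, 64.3]
tcp_rot: [3.142, 0.0, 1.268]
contact_force: [-0.3, 0.5, 0.3]
opening: 0.001
```

Emit:
drive_tool:
  deltas:
    - [-0.1, 0, 0, 0]
    - [-0.1, 0, 0, 0]
    - [0, 0, 0, 0]

```text
clock: 9.85
eef_pos: [490.8, -296.1, 64.3]
tcp_rot: [3.142, 0.0, 1.268]
contact_force: [0.1, -0.4, -0.2]
opening: -0.001
```

Emit:
drive_tool:
  deltas:
    - [-0.1, 0, 0, 0]
    - [-0.1, 0, 0, 0]
    - [0, 0, 0, 0]

```text
clock: 10.1
eef_pos: [490.5, -297.9, 64.4]
tcp_rot: [3.141, -0.0, 1.268]
contact_force: [1.3, 1.4, 0.2]
opening: -0.002
```

Emit:
drive_tool:
  deltas:
    - [-0.1, 0, 0, 0]
    - [-0.1, 0, 0, 0]
    - [0, 0, 0, 0]

```text
clock: 10.35
eef_pos: [490.4, -298.2, 64.5]
tcp_rot: [3.141, -0.003, 1.267]
contact_force: [6.1, 11.8, 3.8]
opening: 0.001
```

The force is 13 N, so the cover is against the stop. I'll back off horizontally, then raise.

Emit:
drive_tool:
  deltas:
    - [0.2, 0, 0, 0]
    - [0.5, 0, 0, 0]
    - [0.5, 0, 0, 0]
    - [0, 0, 0, 0]
    - [0, 0, -0.6, 0]
    - [0, 0, -1.5, 0]
    - [0, 0, -3, 0]
    - [0, 0, -3.5, 0]
    - [0, 0, -3.5, 0]
    - [0, 0, -2, 0]
    - [0, 0, 0, 0]

```text
clock: 11.27
eef_pos: [495.4, -290.0, 210.8]
tcp_rot: [3.134, 0.002, 1.268]
contact_force: [0.5, 0.4, 0.1]
opening: -0.001
```

Emit:
drive_tool:
  deltas:
    - [1.5, 0, 0, 0]
    - [3, 0, 0, 0]
    - [3.5, 0, 0, 0]
    - [3.5, 0, 0, 0]
    - [3.5, 0, 0, 0]
    - [3.5, 0, 0, 0]
    - [3.5, 0, 0, 0]
    - [3, 0, 0, 0]
    - [1.5, 0, 0, 0]
    - [0, 0, 0, 0]
    - [0, 0, 0, 0]

```text
clock: 12.18
eef_pos: [571.9, -35.1, 204.8]
tcp_rot: [-3.141, 0.001, 1.27]
contact_force: [-0.4, 0.0, 0.1]
opening: -0.002
```

```bash
python3 - <<'E'
from h import *
s=r.sense();print(s['clock'],s['eef_pos'],s['contact_force'])
p,d=cams.grab_frame("scene")
t,dt=cams.grab_frame("top");np.savez("topf.npz",p=t,d=dt)
f=lambda q,a,b,c,e:cv2.resize(q[a:b,c:e,::-1],(390,290),interpolation=cv2.INTER_CUBIC)
cv2.imwrite("pics/c5.png",np.hstack([f(p,170,289,250,410),f(t,165,284,270,430)]))
E
```

```text
12.1833 [571.92019548 -35.06031289 204.78327901] [-0.43012564  0.01248667  0.05906453]
```

View pics/c5.png

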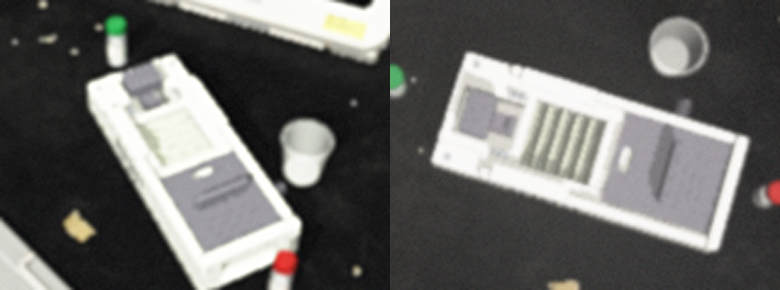

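Both views show the cover flat against the stop, the filter well open, the tab up, and the vials and cup in place. I'll check the numbers, then hand in.

```bash
python3 - <<'E'
from h import *
z=np.load("topf.npz");z0=np.load("top0.npz");W=cloud(z['p'],z['d'],"top");W0=cloud(z0['p'],z0['d'],"top")
Bx=(W-O)@X;By=(W-O)@Y
m=lambda w,a,b,c,e:w[(Bx>a)&(Bx<b)&(By>c)&(By<e)]
for n,a in[("tab",(-97,-83,-10,10)),("cover rear",(32,55,-28,28)),("cover front",(82,105,-28,28))]:
    q=m(W,*a);print(n,len(q),np.median(q[:,2]).round(1))
pk=z['p'].mean(-1).astype(int); print("dark profile",[(x,int(np.median(pk[(abs(Bx-x)<2)&(abs(By)<20)]))) for x in range(8,124,4)])
for n,(u,v) in dict(green=(271,198),cup=(388,184),red=(428,244)).items():
    s=np.s_[v-12:v+13,u-12:u+13]; print(n,"shift px",cv2.phaseCorrelate(z0['p'][s].mean(-1).astype(np.float32),z['p'][s].mean(-1).astype(np.float32))[0])
E
```

```text
tab 70 49.2
cover rear 331 39.7
cover front 332 40.3
dark profile [(8, 133), (12, 218), (16, 247), (20, 227), (24, 183), (28, 166), (32, 180), (36, 168), (40, 162), (44, 163), (48, 162), (52, 162), (56, 139), (60, 126), (64, 114), (68, 140), (72, 157), (76, 159), (80, 160), (84, 159), (88, 159), (92, 159), (96, 159), (100, 159), (104, 160), (108, 159), (112, 142), (116, 238), (120, 248)]
green shift px (0.41614570666311224, 0.5786606039225415)
cup shift px (0.6209640215594128, 0.5523791438127024)
red shift px (0.7164885351058903, 0.5629851850088716)
```

```bash
python3 -c "
from rig import r,cams,job
print(job.sign_off(), r.sense()['clock'])"
```

```text
the job is handed in; nothing more can be done
the job is handed in; nothing more can be done
```

The filter box is open and the job is handed in. The robot's clock read 12.2 s at the last check before hand-in, against the 35 s limit; sign-off gave no verdict.

- **What I did:** I pressed the snap tab to its hard stop with the shut fingertips (about 18 N), and the cover kicked about 14 mm forward. I then set the tips behind the rib and pushed until the force rose to about 13 N, which I took as contact with the end stop. After that I backed off, raised the hand and moved it clear.
- **Cover:** In the last pictures its +x edge meets the stop at about box x 115. It lies flat, with the top measured at 39.7 mm (rear) and 40.3 mm (front) against a nominal 41 mm.
- **Tab:** Its top measured 49.2 mm against 50 mm nominal, so it has sprung back up.
- **Vials and cup:** All three stand upright. Their images shifted by less than 1 pixel, under about 2 mm.
- **Hand:** The contact force was about zero with the TCP at about 205 mm.

No check failed. The scene camera placed points about 3 mm off in the sliding direction compared with the top camera, which was too little to matter here.

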